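# Release the cam stop and plug the board slide into its test sockets

## Robot

A 6-joint arm with a two-finger parallel gripper is mounted at the origin on the work surface. World frame = base frame: x ahead of the robot, y to its left, z up, the work surface at z = 0. Lengths are in mm, angles in rad, forces in N, time in s.
With the tool pointing down it reaches from about 325 to 750 mm from the base axis. Payload 7.6 kg.
Tool frame: the origin (TCP) lies at the very end of the fingers, on their centre line; the grasp point (between the pads) lies 19 mm behind it; x points along the fingers, z is the direction in which the jaws open and shut, and the axes are right-handed (so a half turn about x gives the same grasp; the last joint's range is limited). The gripper opens to 85 mm and grips with 20 to 120 N. Pads are 22 mm wide; open, the fingers measure 114 mm over their backs; the gripper's body (76 mm by 85 mm) begins 54 mm behind the grasp point. The pads swing forward as they close: fully open they stand 13 mm farther back than shut.
Start: joints at [-0.07, 0.052, 1.401, -0, 1.689, -0.07], TCP at [525.023, 0.021, 199.823] pointing down, gripper open.
Joint ranges: [-2.9, 2.9], [-0.91, 2.17], [0.12, 2.37], [-1.06, 4.2], [0.26, 2.73], [-2.93, 2.93]. Speed limits (rad/s): [2.57, 2.57, 3.01, 3.14, 3.14, 3.14].

## Interface

Orientations are given as a unit quaternion [w, x, y, z].
In Python, from cell import robot, eyes gives the robot as it stands.
- The arm moves only by the shell command python3 -m crank 'ROWS' [FORCE]. ROWS is JSON, a list of rows, each a list of 3 entries, a list of its own where there are three numbers: the opening, from 0 (shut) to 1 (fully open), then the shift along the tool's x, y, z in cm, then the turn, a rotation vector about the tool's x, y, z in degrees. A call has 1 to 5 rows; each row is the pose to reach, as a shift and turn from the pose commanded when the call began, along the tool's axes at that moment; what a row does not reach only later rows make up. A row lasts 1/8 s, in which the tool goes at most 62.5 mm and 10.7 degrees, less where a joint would pass 70% of its speed; a pose out of reach is approached as far as the arm can. A call with a gripper value outside its range is refused whole. The fingers move at their own pace and stop on an object; FORCE is the grip in N (left out, the last holds). Time passes only in rows, so rows that repeat a pose let the fingers close. It gives the time, the measured TCP pose, the force and the opening at its end, in the units of the state.
- robot.observe(): the state, without advancing time (a new reading comes with each control period).
- eyes.camera(name): name is "scene" or "side" or "wrist"; returns a dict with "img" (480x640x3 uint8, red, green, blue), "depth" (480x640 float32, mm along the optical axis (not along the pixel's ray), 0 where there is no reading), "mtx" (3x3 intrinsics, pixels), "position" and "rotation" of the camera in the world; the wrist camera has in their place "tool_from_camera" (4x4, takes a point from camera to tool coordinates, whose origin is the TCP and whose axes are the tool frame's). Camera axes: x right, y down, z forward; pixel columns grow to the right and rows downward; lengths in mm; the calibration is good to about 2 mm. A picture is of the moment at which its call begins: read the wrist's pose just before it.
- robot.close_job(): hands the job in, once; it reports no verdict.
The state is a dict: "time_s": time; "joints": joint angles; "joint_vel": joint speeds; "joint_efforts": joint torques, N m; "position": TCP position; "orientation": TCP orientation; "wrist_force": force on the tool from outside, world axes, zero at the start; "wrist_torque": the same for the moment, N m; "finger_gap": finger opening in mm.
Only numpy, scipy, OpenCV 4.12 (cv2) and the standard library are available. Lean on these libraries where they do the work, as an engineer would, in place of code of your own. Each camera call takes 0.05 s, during which the arm holds its last target.

## Task

On the board test jig, first push the cam lever by its black knob clockwise (seen from above) all the way to its stop, so that the red eccentric cam shows its low point to the slide; leave the slide where it stands until then. After that push the orange tab with the fingertips so that the loose slide runs forward in its guides until its black plugs are fully home against the white sockets, and take the hand away. The slide is only pushed, never lifted or tipped out of its guides, and the spool, capacitor, meter and screwdriver around the jig stay where they are.

Things in the scene. Friction and masses are not known exactly. Their poses are not given: they have to be found in the camera images.
- jig: Board test jig fixed to the bench: aluminium plate 240 x 140 x 12 mm. Origin: centre of the plate's underside, on the bench; x = forward along the guides, from the orange tab towards the cam; y = left; z up. Two dark guide rails: inner faces at y = +-44.5 mm, x = -120 to +10 mm, tops 28 mm above the bench.
- sockets (a point): Point on the jig midway between the two white socket blocks' rear faces, which stop the slide: x = +10 mm, y = 0, 44 mm above the bench (the blocks' tops). The blocks are 20 mm wide, at y = 27 to 47 mm on either side.
- slide: Loose steel slide lying on the plate between the rails, 80 (x) x 86 (y) mm, base 12 mm thick, with a green circuit board. Origin: centre of its underside; x forward as the jig's. Black plugs at its front edge, x = +40 mm. Starts 26 to 40 mm short of home; home = plugs against the sockets, origin at x = -30 mm in the jig's frame. Takes 2 to 5 N to push (0.4 to 0.7 kg) and stays where it is left.
- push_tab (a point): Top edge, middle, of the rear face of the orange tab at the slide's rear (the face to push, 40 mm behind the slide's origin), 64 mm above the bench. The tab is an upright plate 10 mm thick, 60 mm wide, from 24 to 64 mm above the bench.
- nose (a point): Front tip of the slide's brass follower nose, 70 mm ahead of the slide's origin, 16 mm wide, 25 mm above the bench. It runs into the red cam, short of home, unless the cam is at its low point.
- cam (a joint): Angle of the cam and its lever, rad. 0 = about the high point (slide blocked); grows clockwise seen from above; 2.6 = low point, lever over the green dot and against its stop pin. At value q the lever points 1.745 - q from the jig's x axis (counterclockwise positive), so it swings round the jig's front. Starts at 0 to 0.8. Takes about 4 to 5 N at the knob and stays where it is left.
- cam_pivot (a point): Point on the cam's vertical axis at the height of the lever's top, 44 mm above the bench; x = +55 mm, y = 0 of the jig. The cam is a red disc 50 mm across, 12 mm off centre, 14 to 36 mm above the bench. The steel stop pin stands 40 mm from the axis, its top 44 mm above the bench.
- cam_knob (a point): Centre of the top of the black upright knob on the lever's end: a post 16 mm across, from 44 to 80 mm above the bench, 50 mm from the cam's axis. The lever below it is 12 mm wide, 38 to 44 mm above the bench, and ends 6 mm beyond the knob's centre.
- spool: Red solder spool lying flat, 52 mm across, 32 mm high; origin at the centre of its underside. Leave alone.
- capacitor: Blue capacitor can standing upright, 28 mm across, 42 mm high; origin at the centre of its underside. Leave alone.
- meter: Yellow hand meter lying flat, 140 (x) x 72 (y) x 34 mm; with its black dial 40 mm high; origin at the centre of its underside. Leave alone.
- screwdriver: Green-handled screwdriver lying flat along its x axis, 170 mm long, under 35 mm high; origin under its middle. Leave alone.
Mind the look-alikes: they are no part of the job. Of the things like the slide, leave any that is pink or purple; of the rest the larger one is meant.

How it is judged (in metres and radians):
On the way, in this order (a step that is already met when the one before it is completed fails the run):
1. the cam is turned to its low point while the slide still stands where it was (value of joint cam above 2.35 rad and distance of slide from where it was at the start of the episode below 0.008 m), for 0.1 s.
2. the slide is pushed fully home with the cam still at its low point (value of joint cam above 2.35 rad and x of slide in the frame of jig above -0.0325 m and z of slide in the frame of jig below 0.016 m), for 0.2 s.
At the end, for the whole second after the job is handed in: The cam stands within 0.25 rad of its low-point stop (joint above 2.35); the slide lies flat in its guides, at rest, within 2.5 mm of home against the sockets; no bystander has moved 20 mm or more; the hand is clear (all of step 2 and angle between slide's own z axis and vertical below 0.06 rad and linear speed of slide below 0.01 m/s and velocity of joint cam below 0.05 rad/s and distance of each of spool, capacitor, meter, screwdriver from where it was at the start of the episode below 0.02 m); the robot touches nothing.
It fails at once if the slide is moved more than 8 mm before the cam is at its low point (not (value of joint cam above 2.35 rad) and distance of slide from where it was at the start of the episode above 0.008 m).
It fails at once if the slide is lifted or tipped out of its guides (z of slide in the frame of jig above 0.022 m or angle between slide's own z axis and vertical above 0.2 rad).
It fails at once if the spool, capacitor, meter or screwdriver is moved 20 mm or more, or lifted (distance of any of spool, capacitor, meter, screwdriver from where it was at the start of the episode above 0.02 m).
It also fails if it takes over 51 s, if anything falls off the work surface, if the arm or the gripper's body presses on something with over 40 N, if the wrist force passes 120 N, or if a joint passes its speed limit or range.

## Working session

There is one attempt and no reset: what is moved stays moved. The work goes in short steps, Python scripts to look and compute and a shell command to move; the robot and the scene stay as the last step left them, time stands still between calls to the robot, and variables do not carry over. Pictures are saved under pics/ and viewed, and the job is handed in when it is done.

```bash
ls; mkdir -p pics; python3 - <<'E'
from cell import robot, eyes
import cv2,numpy as np
s=robot.observe();print(s)
for n in("scene","side","wrist"):
    c=eyes.camera(n);cv2.imwrite(f"pics/{n}0.png",c["img"][:,:,::-1]);np.savez(f"{n}0.npz",**c)
    print(n,c["mtx"],c.get("position"),c.get("rotation"),c.get("tool_from_camera"))
E
```

```text
pics
{'time_s': 0.0, 'joints': array([-7.02936035e-02,  5.28127489e-02,  1.40173334e+00, -2.80773802e-06,
        1.68857936e+00, -7.03345658e-02]), 'joint_vel': array([-0.00074201,  0.00150412, -0.00159238,  0.00142892, -0.00047923,
       -0.00122278]), 'joint_efforts': array([ 8.02730119e-04, -3.81666934e+01, -3.60182977e+01,  8.43031398e-05,
        6.19437444e-03, -2.66336252e-05]), 'position': array([5.24653909e+02, 4.98039498e-02, 1.98980679e+02]), 'orientation': array([7.06565919e-01, 2.27235747e-05, 7.07647228e-01, 5.14565073e-05]), 'wrist_force': array([-0.86928996, -0.30883143, -0.14690253]), 'wrist_torque': array([-0.00155084,  0.06543696, -0.03212733]), 'finger_gap': 85.30458724347028}
scene [[463.0318415    0.         316.43123016]
 [  0.         463.0318415  241.18785813]
 [  0.           0.           1.        ]] [1111.95078852  347.57701171  694.015213  ] [-0.19990193  0.44718132  0.79754547 -0.35212115] None
side [[459.99040629   0.         318.21158904]
 [  0.         459.99040629 249.4737743 ]
 [  0.           0.           1.        ]] [482.84482122 584.6731525  829.14322756] [ 0.01591735 -0.06204469  0.9429993  -0.32657223] None
wrist [[371.2387115    0.         317.22628135]
 [  0.         371.2387115  240.6664238 ]
 [  0.           0.           1.        ]] None None [[ 1.10869763e-03 -3.11835169e-01  9.50135568e-01 -1.73202346e+02]
 [ 3.58332010e-04 -9.50135968e-01 -3.11835718e-01  7.88455570e+01]
 [ 9.99999321e-01  6.86195508e-04 -9.41672968e-04 -9.60199793e-01]
 [ 0.00000000e+00  0.00000000e+00  0.00000000e+00  1.00000000e+00]]
```

View pics/scene0.png

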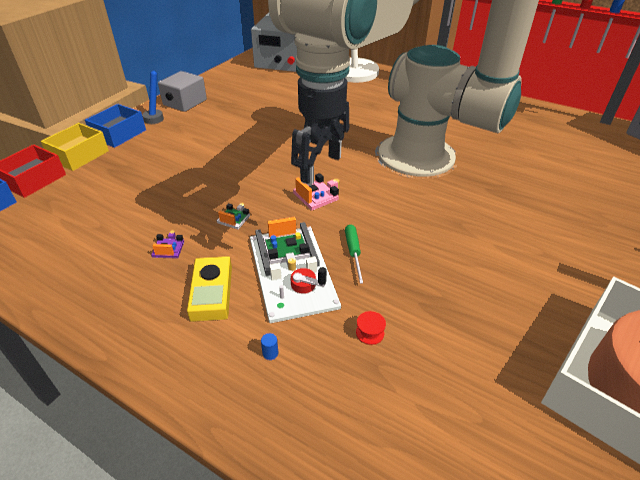

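View pics/side0.png

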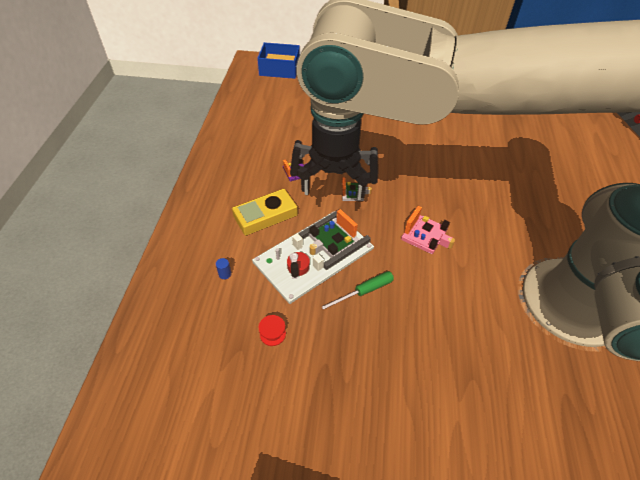

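View pics/wrist0.png

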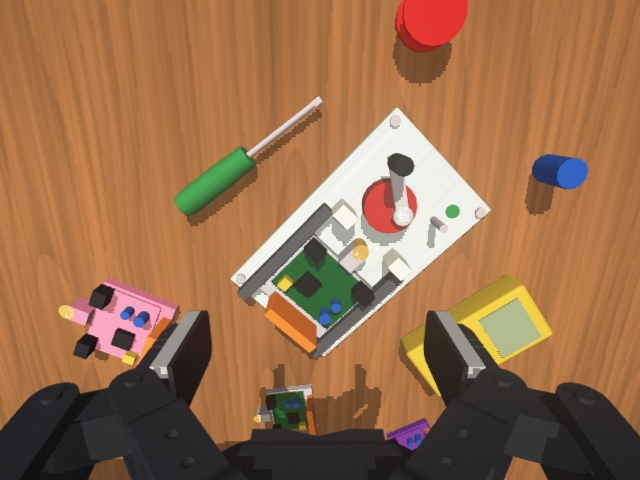

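The wrist view shows the real jig: plate corners near (397,108), (490,210), (320,357) and (231,280), black knob (401,163), cam hub (402,215), stop pin (437,223), green dot (452,211), orange tab (292,322).

Things that look like the slide in the wrist view:
- Pink one at (125,322): leave it.
- Purple one at (408,437): leave it.
- Small green one at (288,410): smaller, so not meant.
- Green one in the jig at (315,285): larger and between the rails, so this is the one.

I'll check it in a close crop.

```bash
cat > h.py <<'E'
import numpy as np,cv2
from scipy.spatial.transform import Rotation as R
def q(w): return R.from_quat([w[1],w[2],w[3],w[0]])
def wcam(c,s):
    T=c["tool_from_camera"];Rt=q(s["orientation"]).as_matrix()
    return Rt@T[:3,:3],Rt@T[:3,3]+s["position"]
def onz(c,Rc,p,uv,z):
    K=c["mtx"];d=Rc@np.linalg.inv(K)@np.array([uv[0],uv[1],1.]);return p+d*(z-p[2])/d[2]
def pix(c,Rc,p,X):
    v=c["mtx"]@(Rc.T@(np.asarray(X,float)-p));return v[:2]/v[2]
E
python3 - <<'E'
import cv2
i=cv2.imread("pics/wrist0.png")
cv2.imwrite("pics/wc0.png",cv2.resize(i[95:370,220:500],None,fx=2.1,fy=2.1,interpolation=cv2.INTER_CUBIC))
E
```

```text
(no output)
```

View pics/wc0.png

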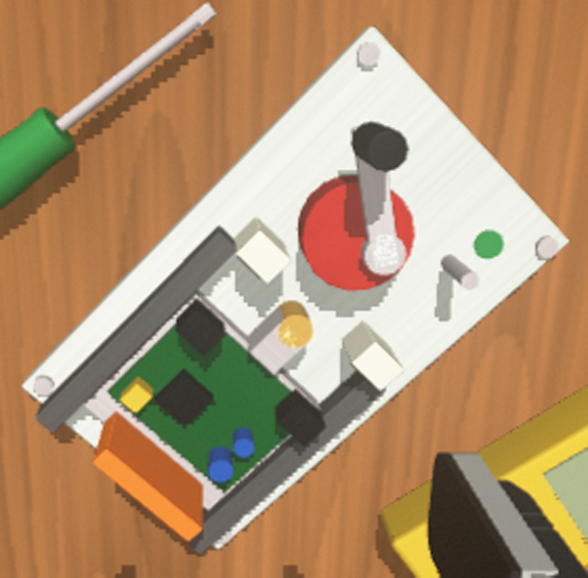

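The crop confirms the choice: the larger green-board slide sits between the dark rails, with the orange tab at crop (150,480) and brass nose at (292,325). Next I'll fit the poses.

```bash
cat > fit.py <<'E'
from h import *
c=dict(np.load("wrist0.npz",allow_pickle=True))
s=dict(position=np.array([524.65,.05,198.98]),orientation=[7.06565919e-01,2.27e-05,7.07647228e-01,5.1e-05])
Rc,p=wcam(c,s)
f=lambda x,y:(220+x/2.1,95+y/2.1)
cor=[f(373,27),f(568,240),f(215,548),f(22,385)]
W=np.array([onz(c,Rc,p,u,12)[:2] for u in cor])
J=np.array([[120,70],[120,-70],[-120,-70],[-120,70]],float)
a,b=W-W.mean(0),J
th=np.arctan2((b[:,0]*a[:,1]-b[:,1]*a[:,0]).sum(),(b*a).sum())
o=W.mean(0);M=np.array([[np.cos(th),-np.sin(th)],[np.sin(th),np.cos(th)]])
if __name__=="__main__":
    print("W",W.round(1),"th",th,np.degrees(th),"o",o,"res",(a-b@M.T).round(1))
    def j(u,z):return (M.T@(onz(c,Rc,p,f(*u),z)[:2]-o)).round(1)
    print("hub",j((384,252),44),"pin",j((466,278),44),"knobtop",j((383,146),80),"knobtop2",j((390,150),80),"dot",j((488,243),12))
    print("tabtop rear corners",j((95,460),64),j((198,539),64),"front",j((113,415),64),j((203,500),64))
    print("sock tops",j((262,255),44),j((376,365),44))
    np.set_printoptions(suppress=True)
    for n in("scene","side"):
        d=np.load(n+"0.npz",allow_pickle=True);Rs=q(d["rotation"]).as_matrix()
        for X in([120,70],[120,-70],[-120,-70],[-120,70]):
            w=o+M@np.array(X);print(n,X,pix(d,Rs,d["position"],[*w,12]).round(1))
    for nm,X in dict(knob0=[384,252]).items(): pass
E
python3 fit.py
python3 - <<'E'
import cv2
i=cv2.imread("pics/scene0.png");cv2.imwrite("pics/sc0.png",cv2.resize(i[180:370,170:400],None,fx=3.1,fy=3.1,interpolation=cv2.INTER_CUBIC))
i=cv2.imread("pics/side0.png");cv2.imwrite("pics/sd0.png",cv2.resize(i[170:350,200:400],None,fx=3.3,fy=3.3,interpolation=cv2.INTER_CUBIC))
E
```

```text
W [[ 596.4   88.5]
 [ 695.    -6.3]
 [ 529.  -177.2]
 [ 431.4  -81.3]] th 0.7996901445455912 45.818870200669124 o [562.92917189 -44.09814022] res [[ 0.1 -2.3]
 [-1.8  0.5]
 [-0.5  1.7]
 [ 2.3  0.1]]
hub [55.2  0.6] pin [ 72.4 -33.9] knobtop [82.4 43.4] knobtop2 [83.3 40.5] dot [ 91.8 -42.4]
tabtop rear corners [-97.7  28.2] [-95.1 -33.1] front [-75.7  37.3] [-78.7 -20.4]
sock tops [17.4 37.4] [ 17.4 -36.4]
scene [120, 70] [340.6 303.8]
scene [120, -70] [268.1 318.2]
scene [-120, -70] [249.2 235. ]
scene [-120, 70] [310.3 225. ]
side [120, 70] [290.1 301.6]
side [120, -70] [252.7 259.1]
side [-120, -70] [335.7 210.3]
side [-120, 70] [375.1 245.9]
```

View pics/sc0.png

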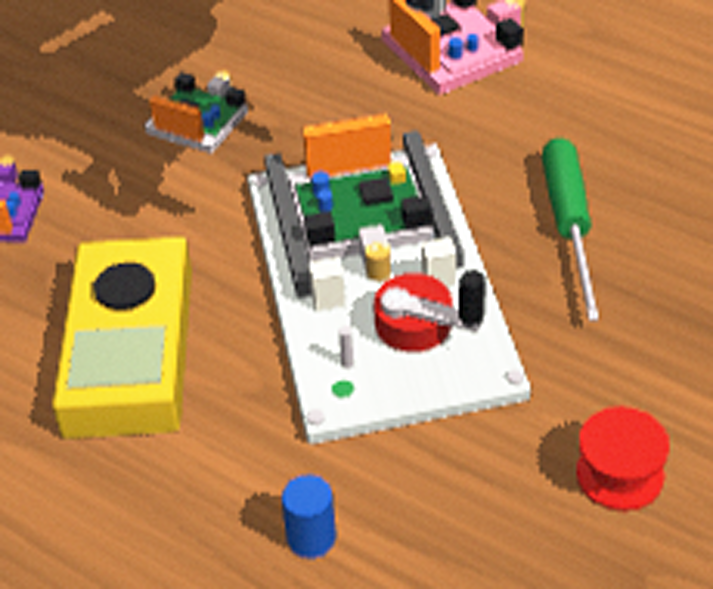

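View pics/sd0.png

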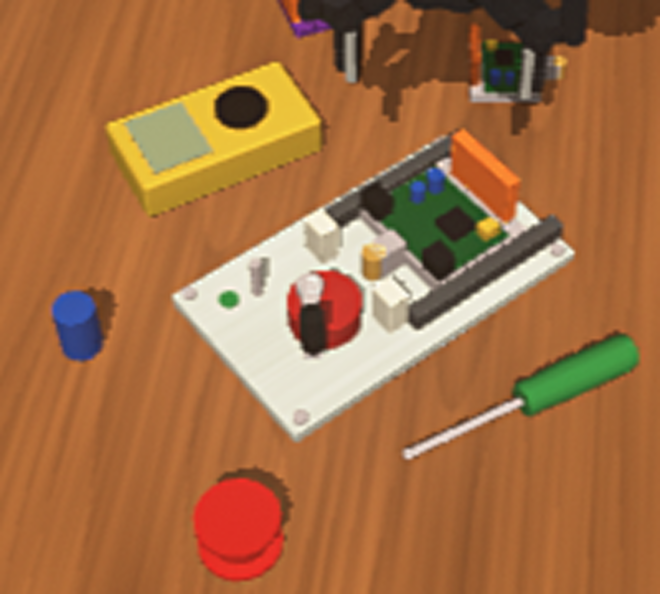

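Geometry fits to about 2 mm. The hub comes out at (55,0.6) and the knob at 50 mm radius, which gives q≈0.76. The tab's rear face is near x≈-96.5. I'll push the knob with the shut fingers' side (-y face), turning the tool along the arc.

```bash
cat > plan.py <<'E'
from fit import *
from cell import robot
def J2w(x,y,z): return np.array([*(o+M@np.array([x,y])),z])
def pose_dir(t): # -y tool along world unit t, x down
    x=np.array([0,0,-1.]);y=-np.array([t[0],t[1],0]);return np.column_stack([x,y,np.cross(x,y)])
def arc(phi,d,z):
    r=np.array([np.cos(phi),np.sin(phi)]);t=np.array([r[1],-r[0]])
    a=np.array([55,0])+50*r-d*t
    return J2w(*a,z),pose_dir(M@t)
def rel(P,Rt):
    s=robot.observe();R0=q(s["orientation"]).as_matrix()
    sh=R0.T@(P-s["position"])/10;rv=np.degrees(R.from_matrix(R0.T@Rt).as_rotvec())
    print(P.round(1),"shift",sh.round(2),"turn",rv.round(1))
E
python3 - <<'E'
from plan import *
rel(*arc(0.985,34,110)); rel(*arc(0.985,34,52))
E
```

```text
[557.4  37.  110. ] shift [8.91 3.69 3.28] turn [-1.023e+02 -0.000e+00 -1.000e-01]
[557.4  37.   52. ] shift [14.71  3.69  3.29] turn [-1.023e+02 -0.000e+00 -1.000e-01]
```

```bash
python3 -m crank '[[0,[0,0,0],[-10,0,0]],[0,[0,1,1],[-20,0,0]],[0,[0,2,2],[-30,0,0]],[0,[0,3,3],[-40,0,0]],[0,[0,3.7,3.3],[-50,0,0]]]' 40; python3 - <<'E'
from plan import *
rel(*arc(0.985,34,110))
E
```

```text
time_s: 0.78
position: [558.2, 37.4, 199.2]
orientation: [0.64, -0.301, 0.64, 0.301]
wrist_force: [-0.1, -0.2, 0.0]
finger_gap: -0.2
[557.4  37.  110. ] shift [ 8.92  0.03 -0.08] turn [-51.9  -0.   -0.1]
```

```bash
python3 -m crank '[[0,[1,0,0],[-10.5,0,0]],[0,[3,0,0],[-21,0,0]],[0,[5,0,0],[-31,0,0]],[0,[7,0,0],[-42,0,0]],[0,[8.9,0,-0.1],[-52,0,0]]]' 40; python3 - <<'E'
from plan import *
from cell import eyes
rel(*arc(0.985,34,52))
for n in("scene","wrist"):
    s=robot.observe();c=eyes.camera(n);cv2.imwrite(f"pics/{n}1.png",c["img"][:,:,::-1])
E
```

```text
time_s: 1.4
position: [557.1, 36.3, 109.7]
orientation: [0.443, -0.551, 0.444, 0.551]
wrist_force: [-0.1, -0.4, -0.6]
finger_gap: -0.4
[557.4  37.   52. ] shift [ 5.77 -0.05  0.06] turn [ 0.1  0.  -0. ]
```

View pics/scene1.png

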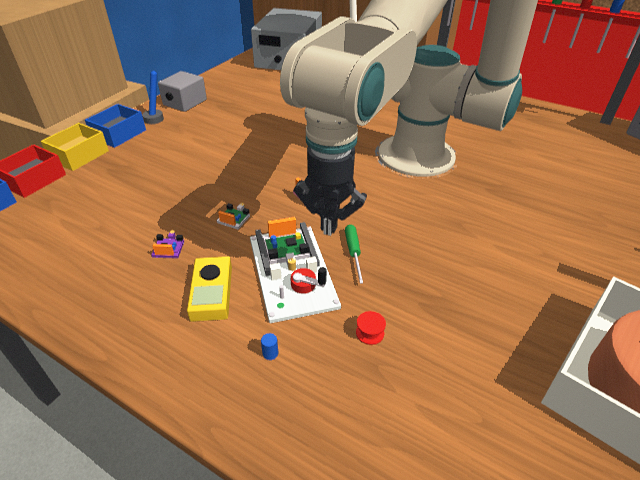

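View pics/wrist1.png

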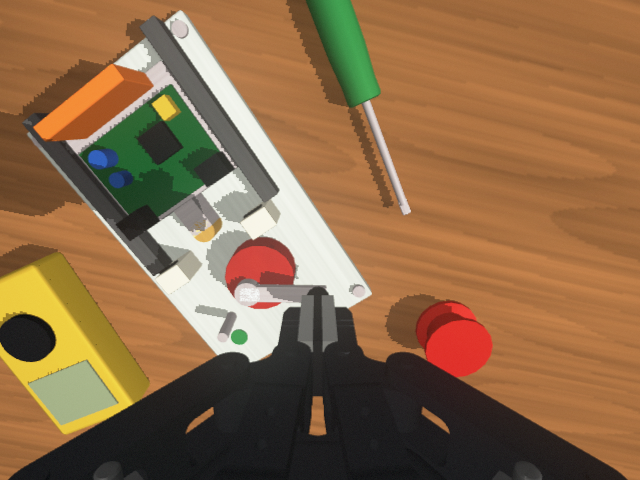

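```bash
python3 - <<'E'
from plan import *
s=robot.observe();Rc,p=wcam(c,s)
r=np.array([np.cos(.985),np.sin(.985)])*50+[55,0]
for n,X in dict(tcp=s["position"],knob=J2w(*r,80),knobbase=J2w(*r,44),hub=J2w(55,0,44),spoolish=J2w(120,70,12)).items():print(n,pix(c,Rc,p,X))
print(q(s["orientation"]).as_matrix().round(2))
E
```

```text
tcp [319.43225259 281.6938298 ]
knob [319.91704049 316.49487433]
knobbase [319.56649048 290.82120843]
hub [248.47281748 291.0077351 ]
spoolish [374.82508343 290.84184141]
[[-0.01 -0.98 -0.21]
 [-0.   -0.21  0.98]
 [-1.    0.    0.  ]]
```

The projection agrees with the picture: hub (247,293) seen against (248,291) predicted, and the knob lies hidden on the fingers' -y side. Descend now.

```bash
python3 -m crank '[[0,[2,0,0],[0,0,0]],[0,[4,0,0],[0,0,0]],[0,[5.8,0,0],[0,0,0]],[0,[5.8,0,0],[0,0,0]]]'; python3 - <<'E'
from plan import *
for a,d in((.985,24),(.9,19),(.8,19),(.7,19),(.6,19)): rel(*arc(a,d,52))
E
```

```text
time_s: 2.0
position: [556.5, 36.3, 51.6]
orientation: [0.445, -0.548, 0.446, 0.55]
wrist_force: [-0.1, 0.7, -1.0]
finger_gap: -0.0
[567.2  39.1  52. ] shift [-0.05 -1.1   0.06] turn [-0.4  0.  -0.2]
[576.   42.5  52. ] shift [-0.05 -2.03  0.21] turn [ 4.5  0.  -0.2]
[580.8  44.8  52. ] shift [-0.05 -2.55  0.33] turn [10.2  0.  -0.2]
[585.9  46.6  52. ] shift [-0.05 -3.08  0.4 ] turn [16.   0.  -0.2]
[591.1  47.8  52. ] shift [-0.05 -3.62  0.42] turn [21.7  0.  -0.2]
```

```bash
python3 -m crank '[[0,[0,-1.1,0.05],[0,0,0]],[0,[0,-2.0,0.2],[4.5,0,0]],[0,[0,-2.55,0.3],[10,0,0]],[0,[0,-3.1,0.4],[16,0,0]],[0,[0,-3.6,0.4],[22,0,0]]]'; python3 - <<'E'
from plan import *
print(robot.observe()["wrist_force"])
for a,d in((.5,19),(.38,19),(.26,19),(.14,19),(.02,19)): rel(*arc(a,d,52))
from cell import eyes
for n in("scene","side"):
    c=eyes.camera(n);cv2.imwrite(f"pics/{n}2.png",cv2.resize(c["img"][180:370,170:400,::-1],None,fx=3,fy=3))
E
```

```text
time_s: 2.62
position: [593.3, 48.0, 54.2]
orientation: [0.543, -0.454, 0.542, 0.453]
wrist_force: [0.4, 0.2, 0.6]
finger_gap: -0.3
[0.43740822 0.17993565 0.61714611]
[596.3  48.6  52. ] shift [ 0.22 -0.29  0.12] turn [5.3 0.  0.1]
[602.8  48.8  52. ] shift [ 0.22 -0.92  0.25] turn [12.2  0.   0.1]
[609.1  48.2  52. ] shift [ 0.22 -1.56  0.31] turn [19.1  0.1  0.1]
[615.4  46.9  52. ] shift [ 0.22 -2.2   0.29] turn [25.9  0.1  0.1]
[621.5  44.9  52. ] shift [ 0.22 -2.83  0.2 ] turn [32.8  0.1  0.1]
```

View pics/scene2.png

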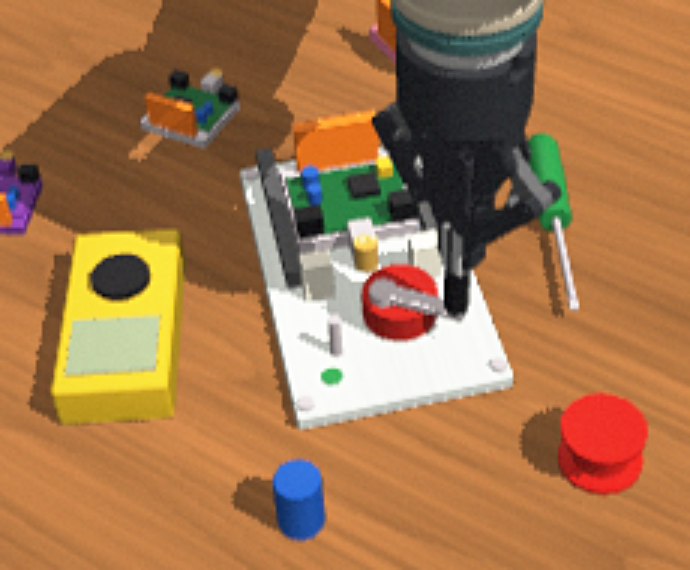

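View pics/side2.png

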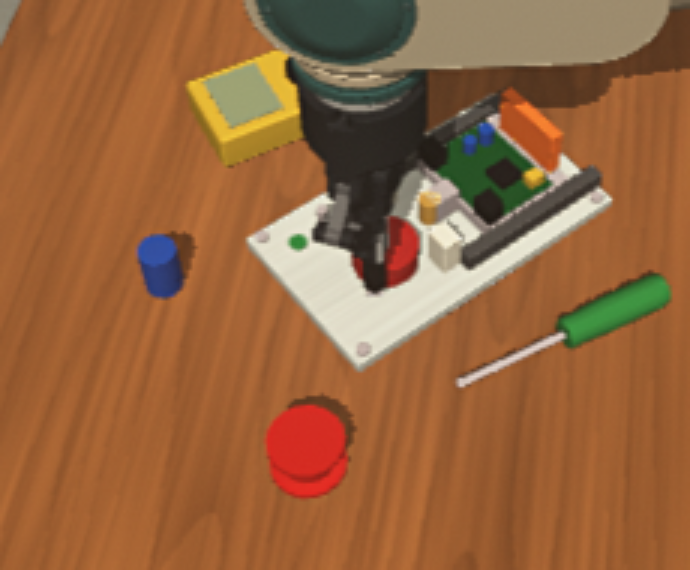

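```bash
python3 - <<'E'
from plan import *
from cell import eyes
s=robot.observe();print(s["time_s"],s["position"],s["wrist_force"])
c=eyes.camera("scene");a=c["img"][225:305,265:365,::-1];b=np.load("scene0.npz")["img"][225:305,265:365,::-1]
w=eyes.camera("wrist");d=w["img"][200:400,200:450,::-1]
cv2.imwrite("pics/cmp3.png",np.hstack([cv2.resize(x,(390,312),interpolation=cv2.INTER_CUBIC) for x in (a,b)]))
cv2.imwrite("pics/w3.png",w["img"][:,:,::-1])
Rs=q(c["rotation"]).as_matrix();print(pix(c,Rs,c["position"],s["position"]))
E
```

```text
2.725 [593.20250934  47.89611998  53.96923708] [-0.6421336  -0.24223753  0.30620564]
[322.44622941 279.03804589]
```

View pics/cmp3.png

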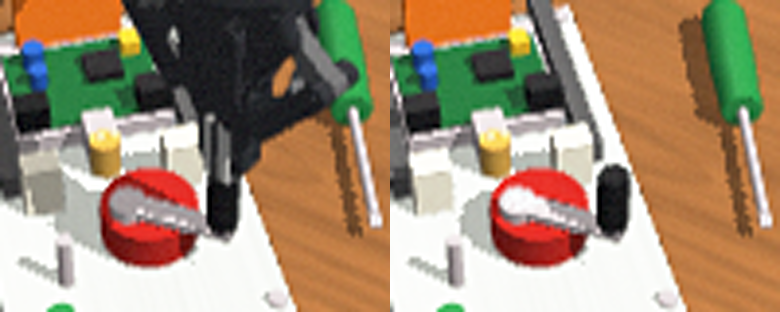

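View pics/w3.png

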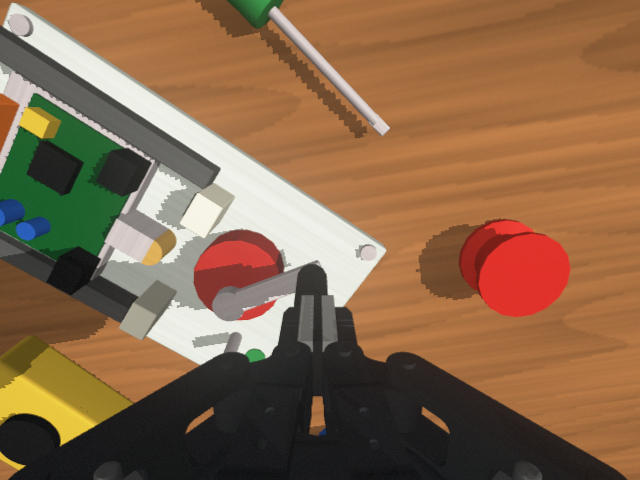

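```bash
python3 - <<'E'
from plan import *
from cell import eyes
s=robot.observe();w=eyes.camera("wrist");Rc,p=wcam(w,s)
K=np.linalg.inv(w["mtx"])
def pt(u,v):
    return p+Rc@(K@[u,v,1.])*w["depth"][v,u]
Rt=q(s["orientation"]).as_matrix()
for u,v in((313,266),(313,270),(313,275),(313,285),(313,292),(311,300),(311,320),(326,300),(326,330),(345,320),(292,320),(228,302)):
    P=pt(u,v);print(u,v,w["depth"][v,u],P.round(1),"tool",(Rt.T@(P-s["position"])).round(1),"jig",(M.T@(P[:2]-o)).round(1))
c=eyes.camera("scene");Rs=q(c["rotation"]).as_matrix();K=np.linalg.inv(c["mtx"])
for u,v in((320,268),(320,272),(321,275),(321,279),(321,283)):
    P=c["position"]+Rs@(K@[u,v,1.])*c["depth"][v,u];print(u,v,P.round(1),"tool",(Rt.T@(P-s["position"])).round(1))
cv2.imwrite("pics/w4.png",cv2.resize(w["img"][220:380,230:420,::-1],None,fx=4,fy=3.7,interpolation=cv2.INTER_CUBIC)[:600])
E
```

```text
313 266 194.20602 [584.2  45.6  46.2] tool [ 7.3  7.8 -3.5] jig [79.2 47.3]
313 270 187.93196 [583.8  45.8  52.7] tool [ 0.8  8.2 -3.4] jig [79.  47.7]
313 275 182.09668 [583.9  45.8  58.9] tool [-5.3  8.1 -3.4] jig [79.1 47.7]
313 285 170.98929 [583.8  46.   70.5] tool [-17.    8.2  -3.2] jig [79.2 47.8]
313 292 163.44121 [583.6  46.1  78.4] tool [-24.8   8.4  -3.1] jig [79.1 48.1]
311 300 148.49573 [579.9  46.1  92.9] tool [-39.4  12.   -3.8] jig [76.5 50.7]
311 320 134.25021 [580.2  46.3 108. ] tool [-54.5  11.7  -3.5] jig [76.9 50.6]
326 300 147.90521 [580.7  52.1  93.5] tool [-39.9  12.3   2.2] jig [81.3 54.3]
326 330 128.03223 [581.2  51.5 114.6] tool [-61.   11.6   1.8] jig [81.3 53.5]
345 320 141.7442 [586.2  58.3 101.4] tool [-47.8   7.9   9.3] jig [89.7 54.7]
292 320 142.54216 [583.2  38.3 100.7] tool [-47.2   7.5 -10.9] jig [73.2 42.9]
228 302 202.89597 [597.9  -4.   44.3] tool [  9.2 -14.2 -50.1] jig [53.1  2.9]
320 268 [603.4  48.2  92.7] tool [-39.1 -10.8   2.4]
320 272 [600.9  46.9  79.3] tool [-25.8  -8.5   0.6]
321 275 [597.8  47.3  68.8] tool [-15.2  -5.4   0.5]
321 279 [601.6  49.6  62.7] tool [-9.2 -8.7  3.4]
321 283 [599.9  48.8  49.7] tool [ 3.9 -7.1  2.3]
```

View pics/w4.png

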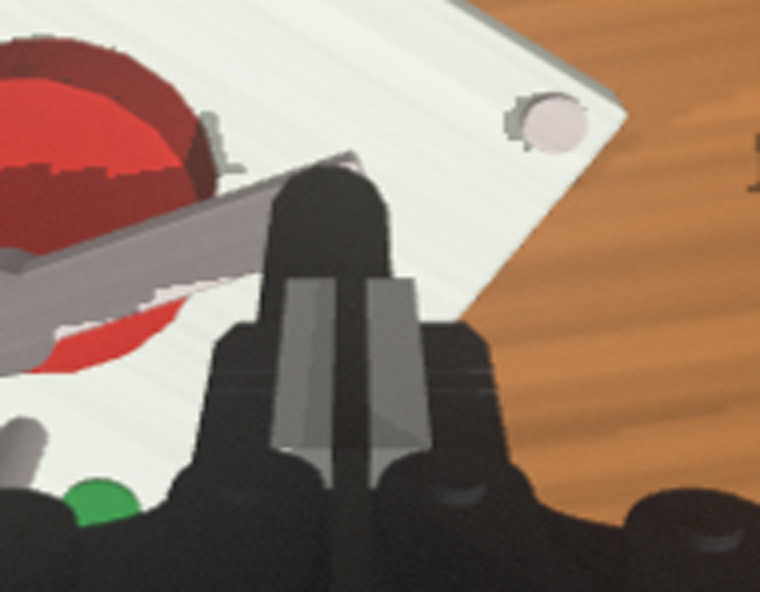

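The fingers seem to end above the knob, about 27 mm short of the reported TCP. I'll measure the visible fingertips from depth.

```bash
python3 - <<'E'
from plan import *
from cell import eyes
s=robot.observe();w=eyes.camera("wrist");T=w["tool_from_camera"];K=np.linalg.inv(w["mtx"])
print(s["time_s"],s["position"],s["finger_gap"],s["joints"].round(3))
for name,d in(("start",np.load("wrist0.npz",allow_pickle=True)["depth"]),("now",w["depth"])):
    v,u=np.mgrid[0:480,0:640];X=np.stack([u,v,np.ones_like(u)],-1)@K.T*d[...,None]@T[:3,:3].T+T[:3,3]
    for lo,hi in((-60,-40),(-14,-4),(-4,0),(0,4),(4,14),(40,60)):
        m=(d>0)&(X[...,1]>-12)&(X[...,1]<14)&(X[...,2]>lo)&(X[...,2]<hi)&(X[...,0]<12)&(X[...,0]>-90)
        y=X[m];
        if len(y):
            i=np.argsort(y[:,0])[-400::80];print(name,lo,hi,len(y),"max x",y[:,0].max().round(1),y[i].round(1).tolist())
col=X[285:305,[308,311,314,317,320,324,328]];
for r in range(0,20,2):print(285+r,[tuple(a.round(0).astype(int)) for a in col[r]])
E
```

```text
2.925 [592.04354983  47.66492374  53.24283025] -0.009471236034489966 [ 0.018  0.335  1.376 -0.     1.43  -1.38 ]
start -60 -40 4568 max x -43.0 [[-51.1, -3.2, -43.4], [-50.2, 3.2, -43.9], [-49.0, 12.3, -44.9], [-47.8, 11.7, -48.7], [-46.2, 2.0, -44.0]]
start 40 60 4685 max x -42.6 [[-51.1, 8.1, 51.6], [-50.1, 12.6, 45.2], [-48.7, -5.3, 41.6], [-47.5, 4.7, 41.4], [-46.1, -4.3, 41.5]]
now -60 -40 164 max x 11.9 [[-89.9, 13.0, -40.7], [10.2, -11.0, -40.2], [11.8, -8.2, -40.3]]
now -14 -4 3039 max x 12.0 [[-18.5, 7.9, -4.6], [-12.7, 8.8, -5.6], [-6.7, 7.1, -6.8], [0.9, 4.3, -10.1], [9.3, -4.6, -13.8]]
now -4 0 1533 max x 11.7 [[-47.6, 11.6, -4.0], [-41.2, 12.5, -1.0], [-24.4, 7.3, -1.8], [-14.8, 7.2, -3.3], [-3.4, 7.9, -2.4]]
now 0 4 1685 max x 11.4 [[-51.2, 11.9, 0.1], [-45.6, 11.3, 0.6], [-39.0, 11.8, 3.9], [-16.4, 4.9, 2.3], [-4.8, 4.2, 2.6]]
now 4 14 1948 max x -34.4 [[-52.2, 11.7, 4.9], [-49.8, 12.0, 4.3], [-46.8, 7.7, 6.7], [-43.7, 8.2, 8.8], [-40.7, 8.2, 7.4]]
now 40 60 1 max x -88.8 [[-88.8, 11.9, 40.0]]
285 [(np.int64(-17), np.int64(8), np.int64(-6)), (np.int64(-15), np.int64(7)
[... 2360 characters left out ...]
t64(13), np.int64(1)), (np.int64(-39), np.int64(12), np.int64(3))]
301 [(np.int64(-40), np.int64(12), np.int64(-5)), (np.int64(-40), np.int64(12), np.int64(-4)), (np.int64(-39), np.int64(12), np.int64(-3)), (np.int64(-39), np.int64(11), np.int64(-1)), (np.int64(-40), np.int64(12), np.int64(0)), (np.int64(-41), np.int64(12), np.int64(1)), (np.int64(-41), np.int64(12), np.int64(3))]
303 [(np.int64(-42), np.int64(12), np.int64(-5)), (np.int64(-41), np.int64(12), np.int64(-4)), (np.int64(-42), np.int64(12), np.int64(-3)), (np.int64(-42), np.int64(12), np.int64(-1)), (np.int64(-42), np.int64(12), np.int64(0)), (np.int64(-42), np.int64(12), np.int64(1)), (np.int64(-42), np.int64(12), np.int64(3))]
```

Both cameras agree that the shut fingertips end about 33 mm short of the reported TCP, at z≈86. They passed over the 80 mm knob and nothing moved. I'll allow for this offset: back off, then lower to a reported z of 22, which puts the tips at about 55.

```bash
python3 - <<'E'
from plan import *
rel(*arc(.985,35,52));rel(*arc(.985,35,22))
E
```

```text
[556.4  36.8  52. ] shift [ 0.11  3.3  -1.68] turn [-22.2  -0.    0. ]
[556.4  36.8  22. ] shift [ 3.11  3.31 -1.68] turn [-22.2  -0.    0. ]
```

```bash
python3 -m crank '[[0,[0,1.6,-0.8],[-10,0,0]],[0,[0,3.3,-1.7],[-20,0,0]],[0,[0,3.3,-1.7],[-22,0,0]],[0,[1.5,3.3,-1.7],[-22,0,0]],[0,[3.1,3.3,-1.7],[-22,0,0]]]'; python3 - <<'E'
from plan import *
from cell import eyes
rel(*arc(.985,35,22))
w=eyes.camera("wrist");cv2.imwrite("pics/w5.png",w["img"][:,:,::-1])
for a,d in((.985,24),(.9,19),(.8,19),(.7,19),(.6,19)): rel(*arc(a,d,22))
E
```

```text
time_s: 3.6
position: [556.5, 36.8, 20.5]
orientation: [0.445, -0.549, 0.445, 0.549]
wrist_force: [0.1, 0.5, -0.1]
finger_gap: -0.3
[556.4  36.8  22. ] shift [-0.15  0.01 -0.  ] turn [-0.3  0.  -0. ]
[567.2  39.1  22. ] shift [-0.45 -1.27 -0.03] turn [-0.3  0.1 -0.3]
[576.   42.5  22. ] shift [-0.46 -2.2   0.12] turn [ 4.5  0.  -0.3]
[580.8  44.8  22. ] shift [-0.46 -2.72  0.24] turn [10.3  0.  -0.3]
[585.9  46.6  22. ] shift [-0.46 -3.25  0.32] turn [16.   0.  -0.3]
[591.1  47.8  22. ] shift [-0.46 -3.78  0.33] turn [21.7  0.  -0.3]
```

View pics/w5.png

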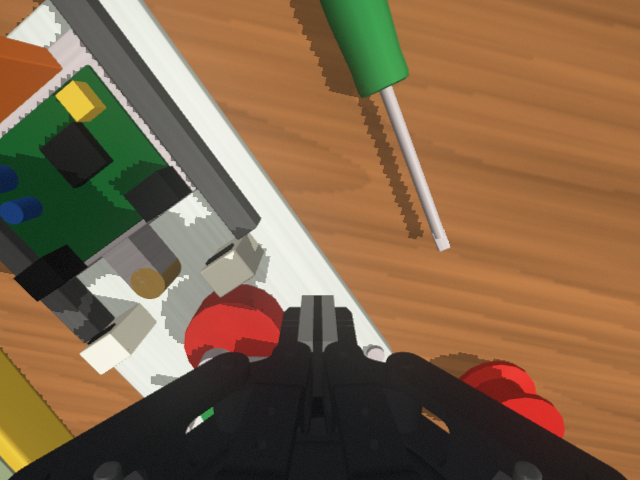

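The tips are now beside the socket block at (230,270), with the knob hidden in front of them on the -y side. Start the sweep.

```bash
python3 -m crank '[[0,[-0.2,-1.2,0],[0,0,0]],[0,[-0.2,-2.1,0.1],[4.5,0,0]],[0,[-0.2,-2.7,0.2],[10,0,0]],[0,[-0.2,-3.2,0.3],[16,0,0]],[0,[-0.2,-3.75,0.3],[22,0,0]]]'; python3 - <<'E'
from plan import *
from cell import eyes
print(robot.observe()["wrist_force"])
c=eyes.camera("scene");cv2.imwrite("pics/s6.png",cv2.resize(c["img"][180:370,170:400,::-1],None,fx=3,fy=3))
for a in (.48,.36,.24,.12,0): rel(*arc(a,19,20))
E
```

```text
time_s: 4.28
position: [591.4, 48.1, 22.7]
orientation: [0.542, -0.452, 0.543, 0.455]
wrist_force: [-6.1, 2.6, 3.1]
finger_gap: -0.3
[-6.10015018  2.59611627  3.07016207]
[597.4  48.7  20. ] shift [ 0.26 -0.52  0.16] turn [ 6.2 -0.  -0.2]
[603.8  48.8  20. ] shift [ 0.26 -1.15  0.28] turn [13.1 -0.  -0.2]
[610.2  48.1  20. ] shift [ 0.26 -1.79  0.33] turn [20.  -0.  -0.2]
[616.5  46.6  20. ] shift [ 0.26 -2.43  0.3 ] turn [26.9 -0.  -0.2]
[622.5  44.4  20. ] shift [ 0.26 -3.07  0.19] turn [33.7 -0.  -0.2]
```

View pics/s6.png

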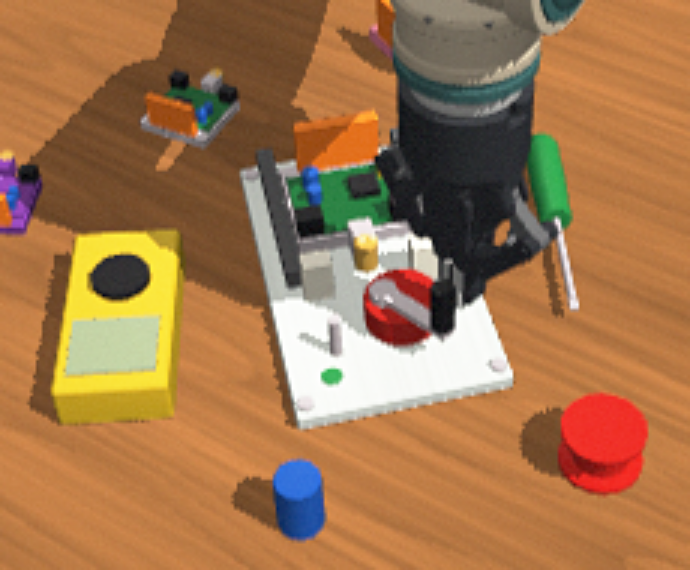

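The knob (442,305 in the crop) is moving with a push of about 6.5 N. I'll go on round the arc.

```bash
python3 -m crank '[[0,[0.1,-0.5,0.15],[6,0,0]],[0,[0.1,-1.15,0.3],[13,0,0]],[0,[0.1,-1.8,0.3],[20,0,0]],[0,[0.1,-2.4,0.3],[27,0,0]],[0,[0.1,-3.1,0.2],[34,0,0]]]'; python3 - <<'E'
from plan import *
for a in (-.13,-.25,-.37,-.49,-.61): rel(*arc(a,19,20))
E
```

```text
time_s: 4.95
position: [622.6, 45.2, 21.8]
orientation: [0.651, -0.275, 0.652, 0.276]
wrist_force: [-4.2, 3.3, 2.7]
finger_gap: 0.4
[628.7  41.3  20. ] shift [ 0.18 -0.71  0.14] turn [ 7.5 -0.1 -0.2]
[634.   37.7  20. ] shift [ 0.18 -1.34  0.25] turn [14.4 -0.1 -0.2]
[638.8  33.4  20. ] shift [ 0.17 -1.98  0.29] turn [21.3 -0.1 -0.2]
[643.1  28.7  20. ] shift [ 0.17 -2.62  0.24] turn [28.1 -0.1 -0.2]
[646.8  23.4  20. ] shift [ 0.17 -3.25  0.12] turn [35.  -0.1 -0.2]
```

```bash
python3 -m crank '[[0,[0.1,-0.7,0.15],[7.5,0,0]],[0,[0.1,-1.35,0.25],[14,0,0]],[0,[0.1,-2.0,0.3],[21,0,0]],[0,[0.1,-2.6,0.25],[28,0,0]],[0,[0.1,-3.25,0.1],[35,0,0]]]'; python3 - <<'E'
from plan import *
from cell import eyes
c=eyes.camera("scene");cv2.imwrite("pics/s7.png",cv2.resize(c["img"][180:370,170:400,::-1],None,fx=3,fy=3))
for a in (-.7,-.78,-.84,-.88): rel(*arc(a,19,20))
E
```

```text
time_s: 5.58
position: [647.6, 23.7, 21.2]
orientation: [0.704, -0.066, 0.704, 0.068]
wrist_force: [0.7, 5.9, 2.1]
finger_gap: 0.1
[649.1  19.2  20. ] shift [ 0.13 -0.37  0.05] turn [ 4.9  0.  -0.1]
[650.9  15.3  20. ] shift [ 0.12 -0.79  0.15] turn [ 9.4  0.  -0.1]
[652.   12.3  20. ] shift [ 0.12 -1.1   0.21] turn [12.9  0.  -0.1]
[652.6  10.3  20. ] shift [ 0.12 -1.31  0.23] turn [15.2  0.  -0.1]
```

View pics/s7.png

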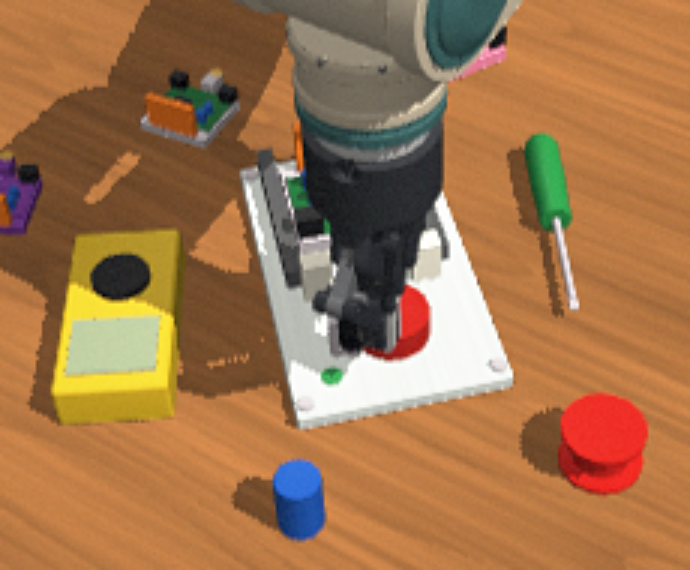

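```bash
python3 -m crank '[[0,[0.1,-0.4,0.05],[5,0,0]],[0,[0.1,-0.8,0.15],[9,0,0]],[0,[0.1,-1.1,0.2],[13,0,0]],[0,[0.1,-1.3,0.2],[15,0,0]],[0,[0.1,-1.3,0.2],[15,0,0]]]'
```

```text
time_s: 6.25
position: [652.6, 12.2, 20.8]
orientation: [0.707, 0.025, 0.706, -0.022]
wrist_force: [2.2, 9.3, 2.5]
finger_gap: -0.2
```

```bash
python3 -m crank '[[0,[0,-0.15,0],[0,0,0]],[0,[0,-0.3,0],[0,0,0]],[0,[0,-0.3,0],[0,0,0]]]'; python3 -c "
from plan import *
print(robot.observe()['position'],robot.observe()['wrist_force'])"
```

```text
time_s: 6.62
position: [652.5, 12.2, 20.8]
orientation: [0.708, 0.025, 0.706, -0.02]
wrist_force: [3.8, 18.5, 1.5]
finger_gap: -0.3
[652.53703505  12.16845451  20.81829621] [ 3.80588961 18.54382816  1.50199872]
```

The force doubled with no motion, so the lever is at its stop. Back off, lift and look.

```bash
python3 -m crank '[[0,[0,1,0],[0,0,0]],[0,[0,2.5,0],[0,0,0]],[0,[-4,2.5,0],[0,0,0]],[0,[-9,2.5,0],[0,0,0]],[0,[-13,2.5,0],[0,0,0]]]'; python3 - <<'E'
from plan import *
from cell import eyes
s=robot.observe();w=eyes.camera("wrist");Rc,p=wcam(w,s);np.savez("w8.npz",Rc=Rc,p=p,**w)
i=w["img"][:,:,::-1];cv2.imwrite("pics/w8.png",i)
for X in([55,0,44],[55+50*np.cos(-.855),50*np.sin(-.855),80],[-97,30,64],[-97,-30,64],[-120,70,12]):print(X,pix(w,Rc,p,J2w(*X)).round(1))
E
```

```text
time_s: 7.25
position: [653.5, 31.9, 152.7]
orientation: [0.707, 0.024, 0.706, -0.025]
wrist_force: [0.7, -0.2, -0.7]
finger_gap: 0.1
[55, 0, 44] [258.1 271. ]
[np.float64(87.81092548694), np.float64(-37.728545806729315), 80] [319.2 289.4]
[-97, 30, 64] [118.  385.1]
[-97, -30, 64] [177.1 421.5]
[-120, 70, 12] [ 97.2 341.8]
```

View pics/w8.png

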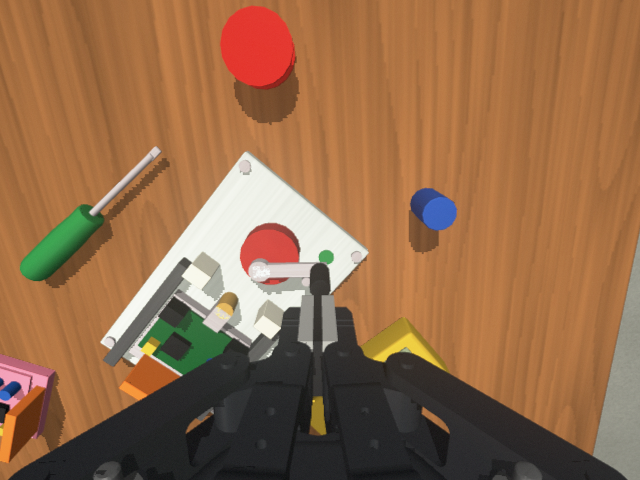

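The lever lies over the pin (306,282) with the knob near (319,275), where q=2.6 predicts it (319,289 for the top). The slide still stands where it was. Next I'll go behind the tab with the tool turned so its +y face pushes along the guides.

```bash
cat >> plan.py <<'E'
def tab(x,z): return J2w(x,0,z),pose_dir(-M@np.array([1.,0]))
E
python3 - <<'E'
from plan import *
rel(*tab(-128,150));rel(*tab(-128,9))
E
```

```text
[ 473.7 -135.9  150. ] shift [  0.76 -17.99 -16.99] turn [40.2  0.5 -0.2]
[ 473.7 -135.9    9. ] shift [ 14.86 -18.   -17.13] turn [40.2  0.5 -0.2]
```

```bash
python3 -m crank '[[0,[0,-4,-4],[10,0,0]],[0,[0,-8,-8],[20,0,0]],[0,[0,-12,-12],[30,0,0]],[0,[0,-16,-16],[40,0,0]],[0,[0,-18,-17],[40,0,0]]]'; python3 - <<'E'
from plan import *
from cell import eyes
rel(*tab(-128,9))
s=robot.observe();w=eyes.camera("wrist");Rc,p=wcam(w,s)
cv2.imwrite("pics/w9.png",w["img"][:,:,::-1])
K=np.linalg.inv(w["mtx"]);v,u=np.mgrid[0:480,0:640];P=(np.stack([u,v,np.ones_like(u)],-1)@K.T*w["depth"][...,None])@Rc.T+p
im=w["img"].astype(int);m=(im[...,0]>150)&(im[...,1]>60)&(im[...,1]<170)&(im[...,2]<60)&(P[...,2]>56)&(P[...,2]<70)
X=(P[m][:,:2]-o)@M;k=(abs(X[:,1])<40)&(abs(X[:,0]+90)<30);X=X[k];print(len(X),np.percentile(X,[1,5,50,95,99],axis=0).round(1),np.median(P[m][k][:,2]))
E
```

```text
time_s: 7.92
position: [469.2, -137.3, 150.5]
orientation: [0.655, 0.266, 0.655, -0.266]
wrist_force: [1.1, 1.0, 0.1]
finger_gap: -0.0
[ 473.7 -135.9    9. ] shift [14.15  0.43  0.22] turn [-0.  0.  0.]
90 [[-90.5 -28.6]
 [-90.4 -26.8]
 [-90.2  -3.6]
 [-90.   23.9]
 [-90.   26.6]] 60.09819183954252
```

View pics/w9.png

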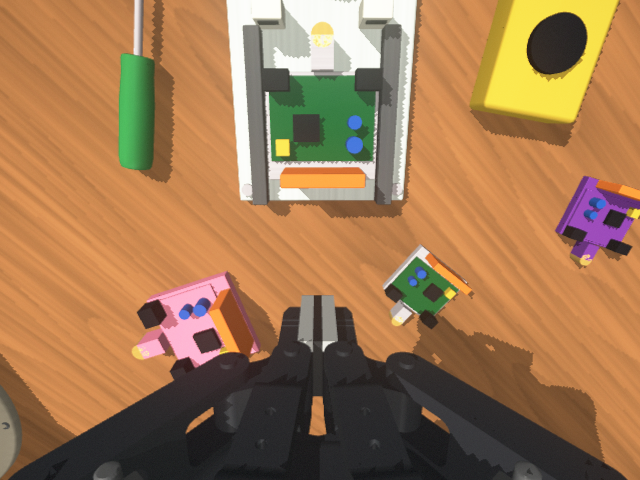

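```bash
python3 - <<'E'
from plan import *
s=robot.observe();Rc,p=wcam(c,s)
for u,z in(((322,188),64),((322,174),64),((260,345),24),((225,273),24),((215,300),64),((385,290),12),((400,320),12),((440,325),15)):print(u,z,(M.T@(onz(c,Rc,p,u,z)[:2]-o)).round(1))
E
```

```text
(322, 188) 64 [-100.9   -0.9]
(322, 174) 64 [-91.1  -0.8]
(260, 345) 24 [-256.2   56. ]
(225, 273) 24 [-183.    83.2]
(215, 300) 64 [-188.6   81.9]
(385, 290) 12 [-205.1  -60.2]
(400, 320) 12 [-236.5  -76.3]
(440, 325) 15 [-240.1 -113.8]
```

The tab's rear face is at jig x≈-101, so the slide is about 30 mm short of home. The look-alikes are well clear. Descend behind the tab.

```bash
python3 -m crank '[[0,[4,0,0.2],[0,0,0]],[0,[8,0,0.2],[0,0,0]],[0,[11,0,0.2],[0,0,0]],[0,[13.8,0,0.2],[0,0,0]],[0,[13.8,0,0.2],[0,0,0]]]'; python3 - <<'E'
from plan import *
from cell import eyes
for n in("scene","side"):
    c=eyes.camera(n);cv2.imwrite(f"pics/{n}10.png",cv2.resize(c["img"][170:360,190:420,::-1],None,fx=3,fy=3))
for x in(-112.5,-100,-90,-84,-81):rel(*tab(x,11))
E
```

```text
time_s: 8.6
position: [471.0, -136.4, 10.4]
orientation: [0.654, 0.265, 0.658, -0.265]
wrist_force: [0.3, -0.1, 1.3]
finger_gap: -0.1
[ 484.5 -124.8   11. ] shift [ 0.25  1.69 -0.05] turn [ 0.2  0.  -0. ]
[ 493.2 -115.8   11. ] shift [ 0.25  2.94 -0.05] turn [ 0.2  0.  -0. ]
[ 500.2 -108.6   11. ] shift [ 0.25  3.94 -0.04] turn [ 0.2  0.  -0. ]
[ 504.4 -104.3   11. ] shift [ 0.25  4.54 -0.04] turn [ 0.2  0.  -0. ]
[ 506.5 -102.2   11. ] shift [ 0.25  4.84 -0.04] turn [ 0.2  0.  -0. ]
```

View pics/scene10.png

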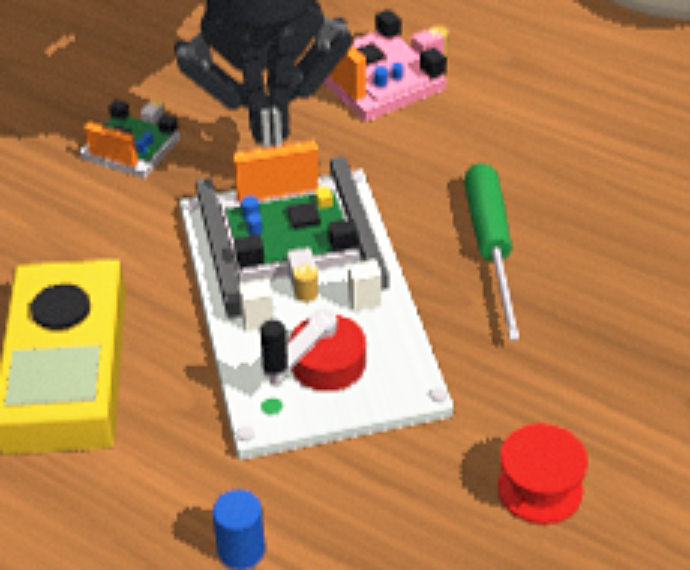

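View pics/side10.png

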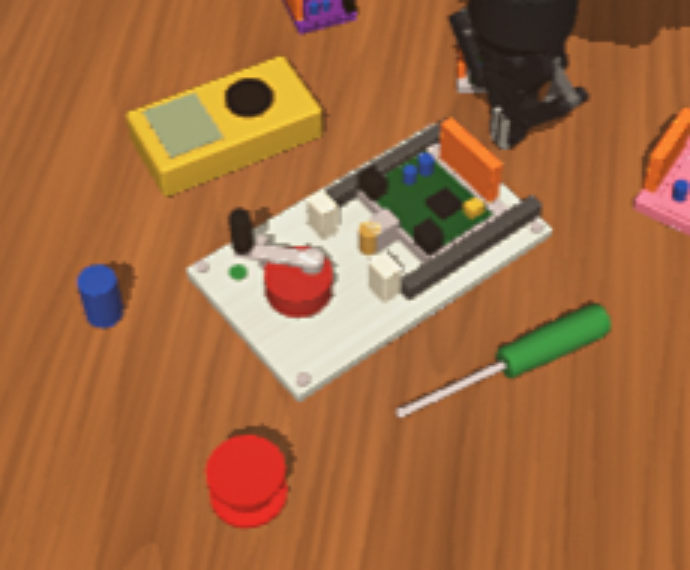

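The lever stands against the pin, the red cam bulges to the front, and the fingertips are just behind the tab. Push slowly.

```bash
python3 -m crank '[[0,[0,0.9,0],[0,0,0]],[0,[0,1.6,0],[0,0,0]],[0,[0,2.1,0],[0,0,0]],[0,[0,2.6,0],[0,0,0]],[0,[0,3.1,0],[0,0,0]]]';python3 -m crank '[[0,[0,0.4,0],[0,0,0]],[0,[0,0.8,0],[0,0,0]],[0,[0,1.2,0],[0,0,0]],[0,[0,1.2,0],[0,0,0]]]'; python3 - <<'E'
from plan import *
s=robot.observe();print(s["wrist_force"],M.T@(s["position"][:2]-o))
E
```

```text
time_s: 9.32
position: [494.3, -115.3, 13.1]
orientation: [0.656, 0.265, 0.655, -0.265]
wrist_force: [-3.2, -2.7, 3.2]
finger_gap: -0.2
time_s: 9.82
position: [502.8, -105.9, 12.6]
orientation: [0.656, 0.265, 0.656, -0.264]
wrist_force: [-0.6, -0.0, 0.3]
finger_gap: -0.1
[-0.55305241 -0.0496662   0.31618855] [-8.62173999e+01  4.82755644e-02]
```

```bash
python3 -m crank '[[0,[0,0.2,0],[0,0,0]],[0,[0,0.4,0],[0,0,0]],[0,[0,0.5,0],[0,0,0]],[0,[0,0.5,0],[0,0,0]]]'; python3 - <<'E'
from plan import *
s=robot.observe();print(s["wrist_force"],M.T@(s["position"][:2]-o))
E
```

```text
time_s: 10.32
position: [505.9, -102.6, 12.6]
orientation: [0.656, 0.265, 0.656, -0.265]
wrist_force: [-1.1, -0.6, -0.7]
finger_gap: 0.1
[-1.11079087 -0.59621223 -0.73201194] [-8.16907497e+01  7.47170977e-02]
```

```bash
python3 -m crank '[[0,[0,0.2,0],[0,0,0]],[0,[0,0.3,0],[0,0,0]],[0,[0,0.3,0],[0,0,0]]]'; python3 - <<'E'
from plan import *
s=robot.observe();print(s["wrist_force"],M.T@(s["position"][:2]-o))
from cell import eyes
s=robot.observe();w=eyes.camera("wrist");cv2.imwrite("pics/w11.png",w["img"][:,:,::-1])
E
```

```text
time_s: 10.7
position: [507.5, -101.2, 12.6]
orientation: [0.655, 0.264, 0.656, -0.265]
wrist_force: [-4.3, -3.2, 0.7]
finger_gap: 0.2
[-4.32579017 -3.24859695  0.65730148] [-7.95569651e+01 -4.23356002e-02]
```

View pics/w11.png

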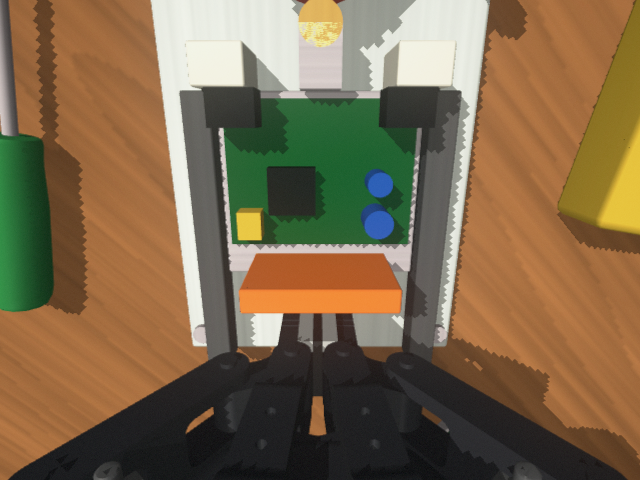

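The plugs (232,108) and (408,108) look right at the sockets. I'll press a little more to see whether the force rises.

```bash
python3 -m crank '[[0,[0,0.15,0],[0,0,0]],[0,[0,0.3,0],[0,0,0]],[0,[0,0.3,0],[0,0,0]]]'; python3 - <<'E'
from plan import *
s=robot.observe();print(s["wrist_force"],M.T@(s["position"][:2]-o))
E
```

```text
time_s: 11.12
position: [507.4, -101.2, 12.7]
orientation: [0.654, 0.263, 0.657, -0.268]
wrist_force: [-16.1, -13.9, 8.4]
finger_gap: 0.0
[-16.07301964 -13.87736869   8.4324595 ] [-7.96894325e+01  9.68477830e-03]
```

The force rose to 21 N with no motion, so the slide is home. Back off, lift and check.

```bash
python3 -m crank '[[0,[0,-0.8,0],[0,0,0]],[0,[0,-3,0],[0,0,0]],[0,[-3,-4,0],[0,0,0]],[0,[-8,-4,0],[0,0,0]],[0,[-13,-4,0],[0,0,0]]]'; python3 - <<'E'
from plan import *
from cell import eyes
s=robot.observe();w=eyes.camera("wrist");Rc,p=wcam(w,s);cv2.imwrite("pics/w12.png",w["img"][:,:,::-1]);print(s["wrist_force"])
for X in([-70,30,64],[-70,-30,64],[10,37,44]):print(X,pix(w,Rc,p,J2w(*X)).round(1))
for n in("scene","side"):
    c=eyes.camera(n);cv2.imwrite(f"pics/{n}12.png",cv2.resize(c["img"][170:360,190:420,::-1],None,fx=3,fy=3))
E
```

```text
time_s: 11.75
position: [482.4, -126.9, 144.4]
orientation: [0.656, 0.265, 0.655, -0.264]
wrist_force: [-0.1, -0.3, -0.3]
finger_gap: 0.1
[-0.13290998 -0.28952291 -0.33893603]
[-70, 30, 64] [273.2 169.8]
[-70, -30, 64] [361.8 170.1]
[10, 37, 44] [262.   43.6]
```

View pics/w12.png

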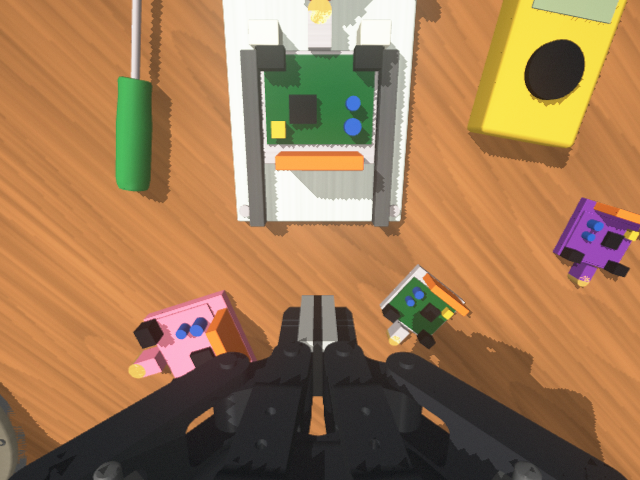

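View pics/scene12.png

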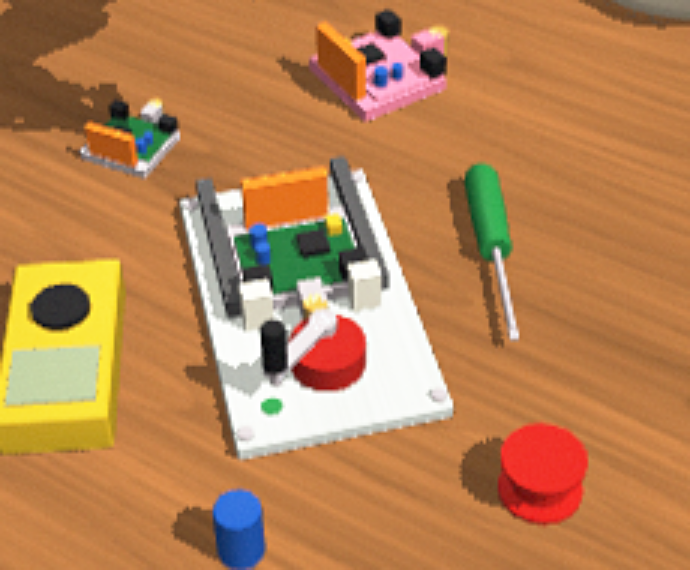

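View pics/side12.png

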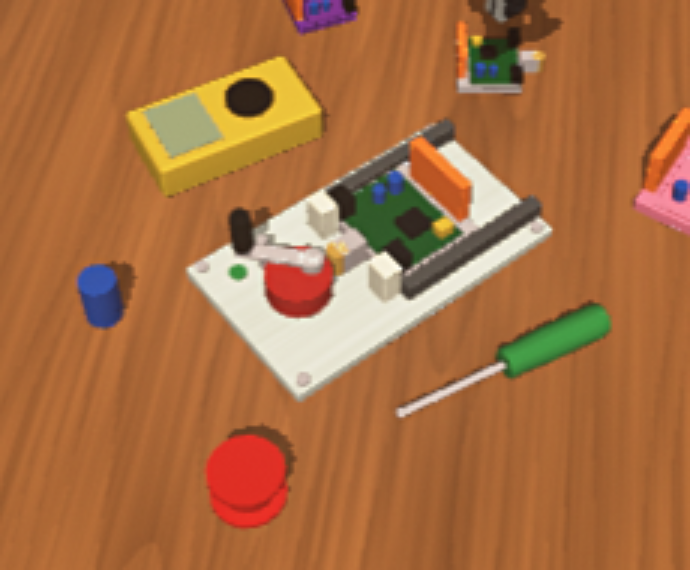

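The tab's rear edge sits at row 170, matching the home prediction of 170. The plugs touch both sockets, the lever is at its pin and the bystanders are unmoved.

```bash
python3 -c "
from cell import robot
print(robot.observe()['joint_vel'].round(3));print(robot.close_job())"
```

```text
[ 0.     0.045  0.077 -0.001 -0.015  0.002]
the job is handed in; nothing more can be done
None
```

I turned the cam to its stop, then pushed the slide home against the sockets. I moved the hand clear and handed the job in at about 12 s; the hand-in reports no verdict.

- **Cam:** I swept the knob clockwise until the force rose from 9 to 19 N with no more motion. The pictures show the lever at its stop pin by the green dot, and the slide looked unmoved until then.
- **Slide:** I pushed the orange tab until the force rose from 5 to 23 N with no more motion. Afterwards the tab's rear edge lay at image row 170, where home predicts it, and the plugs touched both sockets. It was only pushed, and it lies flat.
- **Surroundings:** the spool, capacitor, meter and screwdriver look unmoved in the last pictures. The hand is clear, with wrist force near 0. The arm still showed small joint speeds (under 0.08 rad/s) just before hand-in.

**Disagreement:** the shut fingertips really end about 33 mm short of the reported TCP, as both the wrist and scene cameras showed. Because of this, my first sweep passed over the knob and moved nothing. I lowered the tool to make up for it and repeated the sweep.

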